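Tip the wooden tart tamper out of its canister

ROBOT

A 6-joint arm with a two-finger parallel gripper is mounted at the origin on the work surface. World frame = base frame: x ahead of the robot, y to its left, z up, the work surface at z = 0. Lengths are in m, angles in rad, forces in N, time in s.
With the tool pointing down it reaches from about 0.25 to 0.775 m from the base axis. Payload 4 kg.
Tool frame: the origin (TCP) lies at the very end of the fingers, on their centre line; the grasp point (between the pads) lies 19 mm behind it (bot.grip_point_offset is the distance from the TCP to the grasp point, in m); x points along the fingers, y is the direction in which the jaws open and shut, and the axes are right-handed (so a half turn about x gives the same grasp; the last joint's range is limited). The gripper opens to 85 mm and grips with 20 to 120 N. Pads are 22 mm wide; open, the fingers measure 114 mm over their backs; the gripper's body (76 mm by 85 mm) begins 54 mm behind the grasp point. The pads swing forward as they close: fully open they stand 13 mm farther back than shut.
Start: joints at [1.053, 0.087, 1.371, -0, 1.684, -0.103], TCP at [0.222, 0.503, 0.231] pointing down, gripper open.
Joint ranges: [-3.1, 3.1], [-0.76, 2.03], [0.27, 2.55], [-1.08, 4.22], [0.17, 2.65], [-2.57, 2.57]. Speed limits (rad/s): [2.79, 2.79, 3.14, 3.14, 3.14, 3.14].

INTERFACE

Orientations are given as a 3x3 rotation matrix whose columns are the frame's x, y, z axes.
In Python, from rig import bot, viewer, job gives the robot as it stands.
- The arm moves only by the tool carry_out, never from a script. Its arguments are lists of equal length, an entry for each row: "claw": the closure, from -1 (fully open) to 1 (shut); "travel": the shift along the tool's x, y, z normalised to -1 to 1, where 1 is 60 cm, a list of three; "spin": the turn about the tool's x normalised to -1 to 1, where 1 is 360 degrees. A call has 1 to 10 rows; each row is the pose to reach, as a shift and turn from the pose commanded when the call began, along the tool's axes at that moment, turning the shorter way round; what a row does not reach only later rows make up. A row lasts 1/12 s, in which the tool goes at most 41.7 mm and 7.16 degrees, less where a joint would pass 70% of its speed; a pose out of reach is approached as far as the arm can. A call with a number of a shift or a turn outside -1 to 1 is refused whole. A call with a gripper value outside its range is refused whole. The fingers move at their own pace and stop on an object; the grip force is fixed at half the most. Time passes only in rows, so rows that repeat a pose let the fingers close. It gives the time, the measured TCP pose, the force and the opening at its end, in the units of the state.
- bot.observe(): the state, without advancing time (a new reading comes with each control period).
- viewer.read_camera(name): name is "side" or "top" or "wrist"; returns the picture (384x512x3 uint8, red, green, blue); there is no depth.
- viewer.calibration(name): a dict with "mtx" (3x3 intrinsics, pixels), "extrinsics" (4x4, takes a point from world to camera coordinates). Camera axes: x right, y down, z forward; pixel columns grow to the right and rows downward; lengths in m; the calibration is good to about 2 mm. A picture is of the moment at which its call begins: read the wrist's pose just before it. calibration takes no time and is no camera call; for the wrist camera it gives the pose at the moment of the call.
- job.job_done(): hands the job in, once; it reports no verdict.
The state is a dict: "time_s": time; "joint_positions": joint angles; "qvel": joint speeds; "joint_torque": joint torques, N m; "position": TCP position; "orientation": TCP orientation; "wrist_force": force on the tool from outside, world axes, zero at the start; "ft_torque": the same for the moment, N m; "gripper_width": opening from 0.0 (shut) to 1.0 (fully open).
Only numpy, scipy, OpenCV 4.12 (cv2) and the standard library are available. Lean on these libraries where they do the work, as an engineer would, in place of code of your own. Each camera call takes 0.05 s, during which the arm holds its last target. There are 200 camera calls.

TASK

Tip forward the clear canister that holds the wooden tart tamper, by its red handle, so that the tamper slides out into the catch tray in front of it. Then swing that canister back upright, and leave the other canister, with the blue reamer, standing as it is.

Things in the scene. Friction and masses are not known exactly. Their poses are not given: they have to be found in the camera images.
- stand: Fixed steel stand with two clear canisters side by side and a two-lane catch tray beyond them. Origin on the table, midway between the canisters, below their pivot line; x points to the tray, y left, z up. Pivots along y at x 0, z 170 mm; canisters centred at y +70 and -70 mm. Tray floor z 6; lanes x 83 to 335, y 0 to 150 mm either side; walls 46 high, far wall 51, near sill 21. Posts 196 tall.
- canister_left (a joint): Tilt of the left (+y) canister, rad: 0 upright, grows as its top tips towards the tray, stop at 2.3. Stiff hinge (0.3 N m): stays about where left. Clear, 74 mm square, 210 tall, 4 mm walls; upright, its rim is at z 260, underside at z 50 mm. Red round bar handle, 12 mm thick, along y, clear length 56 mm: upright its axis is at stand x -87, z 260 mm (50 mm behind the back wall).
- canister_right (a joint): The same for the right (-y) canister, with the same red bar handle, which swings with the canister in an arc of radius 125 mm about the pivot line. A tool inside begins to slide out somewhere past 1.7 rad and is surely out after about a second at 2.1 rad or more.
- tamper_mid (a point): Middle of the tart tamper: turned brown wood, 110 mm long, a 44 mm head at one end, a 34 mm head at the other, 22 mm waist, z along it. It starts standing inside the left or the right canister, its middle about 150 mm below the rim, out of reach of fingers. The other canister holds a blue plastic citrus reamer of about the same size.
Mind the look-alikes: they are no part of the job. Leave any pink look-alike of the part that bears tamper_mid alone.

How it is judged:
By the outcome, as a careful person would: the job done as asked, in the order asked, and still so for the second after the job is handed in, with the robot touching nothing.
It also fails if it takes over 51 s, if anything falls off the work surface, if the arm or the gripper's body presses on something with over 40 N, if the wrist force passes 120 N, or if a joint passes its speed limit or range.

## Working session

There is one attempt and no reset: what is moved stays moved. The work goes in short steps, Python scripts to look and compute and a tool call to move; the robot and the scene stay as the last step left them, time stands still between calls to the robot, and variables do not carry over. Pictures are saved under pics/ and viewed, about 8 in all and at most 12, crops included, and the job is handed in when it is done.

Besides the shell and the picture viewer there is one more tool, called after "Request:" by a JSON object that holds its "method" and its "body", one argument or row to a line. carry_out: Moves the arm, as the interface text tells. Its arguments: {"type":"object","properties":{"claw":{"type":"array","items":{"type":"number"}},"travel":{"type":"array","items":{"type":"array","items":{"type":"number","minimum":-1,"maximum":1}}},"spin":{"type":"array","items":{"type":"number","minimum":-1,"maximum":1}}},"required":["claw","travel","spin"]}

```bash
mkdir -p pics; ls
python3 - <<'E'
from rig import bot, viewer, job
import cv2, numpy as np
a=[]
for n in ("side","top"):
    im=viewer.read_camera(n); cv2.imwrite(f"pics/{n}0.png",im[:,:,::-1])
    c=viewer.calibration(n); print(n,np.round(c["mtx"],1).tolist(),np.round(c["extrinsics"],3).tolist())
s=bot.observe(); print(s)
E
```

```text
pics
side [[453.1, 0.0, 263.0], [0.0, 453.1, 187.8], [0.0, 0.0, 1.0]] [[0.999, -0.036, -0.009, -0.476], [-0.027, -0.542, -0.84, 0.204], [0.025, 0.84, -0.542, 0.797], [0.0, 0.0, 0.0, 1.0]]
top [[376.4, 0.0, 256.9], [0.0, 376.4, 196.7], [0.0, 0.0, 1.0]] [[0.029, -0.999, 0.016, 0.1], [-0.998, -0.03, -0.058, 0.513], [0.059, -0.015, -0.998, 0.882], [0.0, 0.0, 0.0, 1.0]]
{'time_s': 0.1, 'joint_positions': array([ 1.05289806e+00,  8.79338318e-02,  1.37213139e+00,  1.08536124e-05,
        1.68361184e+00, -1.03109445e-01]), 'qvel': array([-0.00141219, -0.00238676, -0.00302256,  0.00169607, -0.00014529,
       -0.00119143]), 'joint_torque': array([ 1.38139691e-03, -3.53012896e+01, -3.14215958e+01, -2.44557550e-04,
        7.98190216e-03, -2.98050873e-05]), 'position': array([0.22142705, 0.50296007, 0.23021302]), 'orientation': array([[-1.04126654e-03,  4.02994483e-01,  9.15201815e-01],
       [-1.80572189e-03,  9.15200062e-01, -4.02995765e-01],
       [-9.99997828e-01, -2.07222596e-03, -2.25271242e-04]]), 'wrist_force': array([ 0.04586363, -0.00252785,  0.44814635]), 'ft_torque': array([-0.02866665,  0.00773392, -0.01592646]), 'gripper_width': 1.0042139821767941}
```

View pics/side0.png

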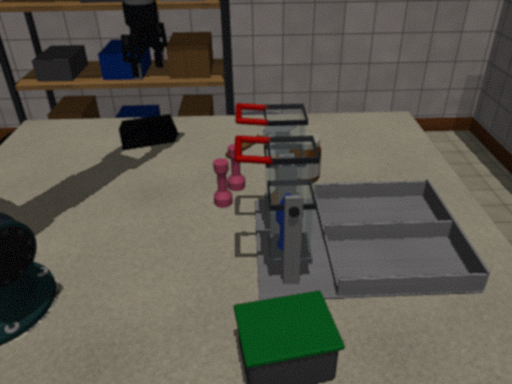

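View pics/top0.png

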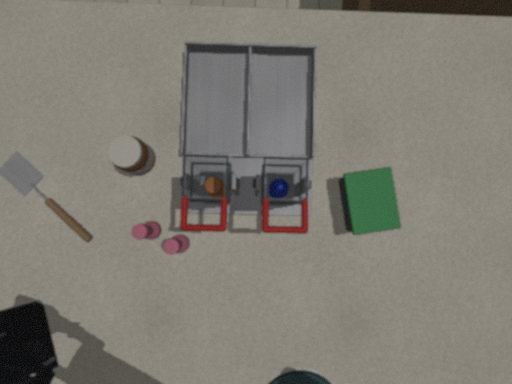

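The side view shows both canisters with red handles and pink dumbbell look-alikes at about (230,180). In the top view, brown wood is in the left canister at (213,186) and blue is in the right one at (278,188). The target is the left canister, and its handle bar is at about (204,228).

```bash
cat > h.py <<'E'
import cv2, numpy as np
def ray(c,u,v,z):
    K,E=np.array(c["mtx"]),np.array(c["extrinsics"]); R,t=E[:3,:3],E[:3,3]
    o=-R.T@t; d=R.T@np.linalg.solve(K,[u,v,1.]); return o+d*(z-o[2])/d[2]
def red(im):
    h=cv2.cvtColor(im,cv2.COLOR_RGB2HSV); return ((h[...,0]<5)|(h[...,0]>174))&(h[...,1]>190)&(h[...,2]>70)
def loc(p,S):  # world -> stand; S=(x,y,yaw)
    c,s=np.cos(S[2]),np.sin(S[2]); d=np.array(p[:2])-S[:2]; return np.array([c*d[0]+s*d[1],-s*d[0]+c*d[1]])
E
python3 - <<'E'
from rig import viewer
from h import *
im=cv2.imread("pics/top0.png")[:,:,::-1].copy(); c=viewer.calibration("top"); m=red(im).astype(np.uint8)
n,l,st,_=cv2.connectedComponentsWithStats(m)
P=[];M=[]
for i in range(1,n):
    x,y,w,h,a=st[i]
    if a<60: continue
    pts=[]
    for u in range(x+9,x+w-9):
        r=np.where(l[:,u]==i)[0]
        if len(r): pts.append(ray(c,u,r.mean(),.26)[:2]); 
    b=l[y+h-3]==i; us=np.where(b)[0]
    mid=ray(c,(us[0]+us[-1])/2,y+h-3,.26)[:2]
    print(st[i],np.round(np.mean(pts,0),4),"mid",np.round(mid,4),"len",ray(c,us[0],y+h-3,.26)[1]-ray(c,us[-1],y+h-3,.26)[1])
    P+=pts;M.append([np.mean(pts,0)[0],mid[1]])
P=np.array(P);k,b=np.polyfit(P[:,1],P[:,0],1);print("yaw from bar",-np.arctan(k))
E
```

```text
Traceback (most recent call last):
IndexError: too many indices for array: array is 1-dimensional, but 2 were indexed
```

```bash
sed -i 's/return ((h\[/return ((h[/; s/(h\[...,1\]>190)/(h[...,1]>170)/; s/\[...,0\]<5)/[...,0]<8)/' h.py
python3 - <<'E'
from rig import viewer
from h import *
im=cv2.imread("pics/top0.png")[:,:,::-1].copy(); c=viewer.calibration("top"); m=red(im).astype(np.uint8)
print(im[224:234,204].tolist())
n,l,st,_=cv2.connectedComponentsWithStats(m,connectivity=8)
P=[]
for i in range(1,n):
    x,y,w,h,a=st[i]
    print(st[i])
    if w<30: continue
    pts=[]
    for u in range(x+9,x+w-9):
        r=np.where(l[:,u]==i)[0]
        if len(r): pts.append(ray(c,u,r.mean(),.26)[:2]); 
    us=np.where((l[y:y+h]==i).any(0))[0]; v=y+h-3
    a,b=ray(c,us[0]-.5,v,.26),ray(c,us[-1]+.5,v,.26)
    print(np.round(np.mean(pts,0),4),"mid",np.round((a+b)/2,4),"len",a[1]-b[1])
    P+=pts
if P:
    P=np.array(P);k,b=np.polyfit(P[:,1],P[:,0],1);print("yaw from bar",-np.arctan(k))
E
```

```text
[[121, 94, 87], [113, 54, 49], [118, 31, 32], [129, 37, 36], [130, 42, 38], [118, 39, 35], [112, 63, 60], [122, 105, 95], [136, 128, 118], [142, 141, 129]]
[181 197  46  33 366]
[0.4402 0.2089] mid [0.441  0.2089 0.26  ] len 0.07863917013754851
[263 201  44  31 333]
[0.441  0.0699] mid [0.4415 0.0699 0.26  ] len 0.07572434911998568
yaw from bar 0.005937974344113445
```

Request:
{"method": "carry_out", "body": {
  "claw": [0,0,0,0,0,0,0,0,0,0],
  "travel": [
    [-0.167,-0.302,0.531],
    [-0.167,-0.302,0.531],
    [-0.167,-0.302,0.531],
    [-0.167,-0.302,0.531],
    [-0.167,-0.302,0.531],
    [-0.167,-0.302,0.531],
    [-0.167,-0.302,0.531],
    [-0.167,-0.302,0.531],
    [-0.167,-0.302,0.531],
    [-0.167,-0.302,0.531]
  ],
  "spin": [0.183,0.183,0.183,0.183,0.183,0.183,0.183,0.183,0.183,0.183]
}}

```text
time_s: 0.93
position: [0.4437, 0.2043, 0.3327]
orientation: [[0.004, 1.0, -0.006], [-0.002, -0.006, -1.0], [-1.0, 0.004, 0.002]]
wrist_force: [-0.3, -0.0, -0.0]
gripper_width: 0.498
```

Run:
```python
from rig import bot,viewer
from h import *
c=viewer.calibration("wrist"); im=viewer.read_camera("wrist"); cv2.imwrite("pics/w1.png",im[:,:,::-1])
s=bot.observe(); print(s["position"],s["gripper_width"])
K,E=np.array(c["mtx"]),np.array(c["extrinsics"])
for p in ([.44,.209,.26],[.44,.237,.26],[.44,.181,.26],s["position"]):
    q=K@(E@[*p,1])[:3]; print(p,q[:2]/q[2])
```

```text
[0.44259351 0.20591681 0.3321452 ] 0.5015250573859162
[0.44, 0.209, 0.26] [246.41604351 195.97627396]
[0.44, 0.237, 0.26] [245.9821622  161.58041954]
[0.44, 0.181, 0.26] [246.8185594  227.88564029]
[0.44259351 0.20591681 0.3321452 ] [248.99085908 241.99378119]
```

View pics/w1.png

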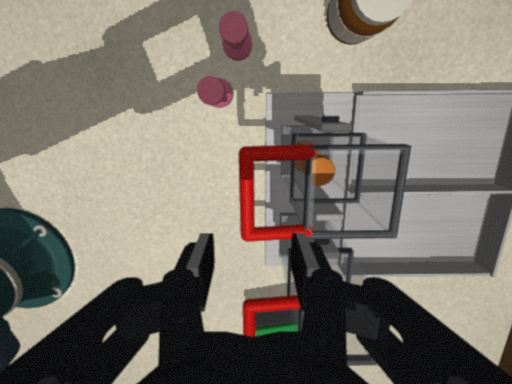

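Request:
{"method": "carry_out", "body": {
  "claw": [0,0,0,0,0,0,1,1,1,1],
  "travel": [
    [0.05,0,0],
    [0.1,0,0],
    [0.15,0,0],
    [0.15,0,0],
    [0.15,0,0],
    [0.15,0,0],
    [0.15,0,0],
    [0.15,0,0],
    [0.15,0,0],
    [0.15,0,0]
  ],
  "spin": [0,0,0,0,0,0,0,0,0,0]
}}

```text
time_s: 1.82
position: [0.4401, 0.2098, 0.2441]
orientation: [[0.002, 1.0, 0.007], [0.002, 0.007, -1.0], [-1.0, 0.002, -0.002]]
wrist_force: [-3.9, 0.3, 6.5]
gripper_width: 0.118
```

Request:
{"method": "carry_out", "body": {
  "claw": [1,1,1],
  "travel": [
    [0,0,0],
    [0,0,0],
    [0,0,0]
  ],
  "spin": [0,0,0]
}}

```text
time_s: 2.07
position: [0.4401, 0.2098, 0.2441]
orientation: [[0.002, 1.0, 0.007], [0.002, 0.007, -1.0], [-1.0, 0.002, -0.002]]
wrist_force: [-4.4, -0.2, 5.2]
gripper_width: 0.114
```

Run:
```python
import numpy as np
p=lambda t:np.array([-(87*np.sin(t)+90*np.cos(t)),-87*np.cos(t)+90*np.sin(t)])/600
for a,b in ((0,.3),(.3,.8),(.8,1.3),(1.3,1.8),(1.8,2.18)):
    print(a,b,[[round(float(x),3) for x in p(t)-p(a)]+[0] for t in np.linspace(a,b,11)[1:]])
```

```text
0 0.3 [[-0.004, 0.005, 0], [-0.008, 0.009, 0], [-0.012, 0.014, 0], [-0.016, 0.019, 0], [-0.02, 0.024, 0], [-0.024, 0.029, 0], [-0.027, 0.034, 0], [-0.03, 0.04, 0], [-0.033, 0.045, 0], [-0.036, 0.051, 0]]
0.3 0.8 [[-0.004, 0.009, 0], [-0.008, 0.019, 0], [-0.012, 0.029, 0], [-0.015, 0.039, 0], [-0.018, 0.049, 0], [-0.02, 0.059, 0], [-0.021, 0.07, 0], [-0.022, 0.08, 0], [-0.022, 0.09, 0], [-0.022, 0.101, 0]]
0.8 1.3 [[0.001, 0.01, 0], [0.002, 0.021, 0], [0.003, 0.031, 0], [0.005, 0.041, 0], [0.008, 0.051, 0], [0.011, 0.061, 0], [0.015, 0.071, 0], [0.019, 0.081, 0], [0.024, 0.09, 0], [0.029, 0.099, 0]]
1.3 1.8 [[0.006, 0.009, 0], [0.011, 0.017, 0], [0.018, 0.026, 0], [0.025, 0.034, 0], [0.032, 0.041, 0], [0.039, 0.048, 0], [0.047, 0.055, 0], [0.055, 0.062, 0], [0.064, 0.068, 0], [0.073, 0.073, 0]]
1.8 2.18 [[0.007, 0.004, 0], [0.014, 0.008, 0], [0.021, 0.011, 0], [0.028, 0.014, 0], [0.036, 0.017, 0], [0.043, 0.02, 0], [0.051, 0.022, 0], [0.059, 0.024, 0], [0.066, 0.026, 0], [0.074, 0.027, 0]]
```

Request:
{"method": "carry_out", "body": {
  "claw": [1,1,1,1,1,1,1,1,1,1],
  "travel": [
    [-0.004,0.005,0],
    [-0.008,0.009,0],
    [-0.012,0.014,0],
    [-0.016,0.019,0],
    [-0.02,0.024,0],
    [-0.024,0.029,0],
    [-0.027,0.034,0],
    [-0.03,0.04,0],
    [-0.033,0.045,0],
    [-0.036,0.051,0]
  ],
  "spin": [0,0,0,0,0,0,0,0,0,0]
}}

```text
time_s: 2.9
position: [0.4679, 0.2099, 0.2654]
orientation: [[-0.005, 1.0, 0.008], [0.001, 0.008, -1.0], [-1.0, -0.005, -0.001]]
wrist_force: [-10.1, -0.4, 7.9]
gripper_width: 0.114
```

Request:
{"method": "carry_out", "body": {
  "claw": [1,1,1,1,1,1,1,1,1,1],
  "travel": [
    [-0.004,0.009,0],
    [-0.008,0.019,0],
    [-0.012,0.029,0],
    [-0.015,0.039,0],
    [-0.018,0.049,0],
    [-0.02,0.059,0],
    [-0.021,0.07,0],
    [-0.022,0.08,0],
    [-0.022,0.09,0],
    [-0.022,0.101,0]
  ],
  "spin": [0,0,0,0,0,0,0,0,0,0]
}}

```text
time_s: 3.73
position: [0.5304, 0.2101, 0.279]
orientation: [[-0.0, 1.0, 0.007], [0.001, 0.007, -1.0], [-1.0, -0.0, -0.001]]
wrist_force: [-7.0, 0.9, 7.3]
gripper_width: 0.11
```

Run:
```python
from rig import bot,viewer
import cv2
cv2.imwrite("pics/s2.png",viewer.read_camera("side")[:,:,::-1]); s=bot.observe(); print(s["position"],s["wrist_force"],s["joint_positions"])
```

```text
[0.53192058 0.21016418 0.27847206] [-2.25892222 -0.29327708  6.47967794] [2.76456255e-01 1.31103862e-01 1.23003770e+00 1.24989523e-03
 1.77867763e+00 2.70137329e-01]
```

View pics/s2.png

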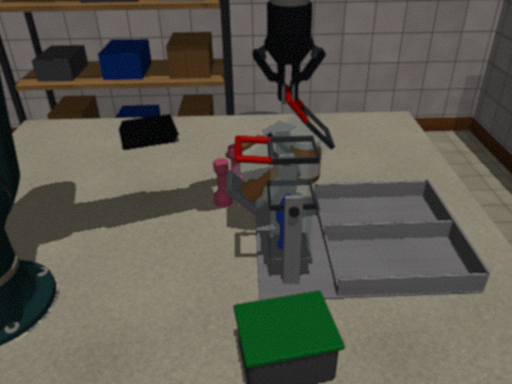

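The picture shows the left canister tipped by about 0.8 rad, with the gripper holding its bar near (288,92). The right canister is still upright, so I'll continue along the arc.

Request:
{"method": "carry_out", "body": {
  "claw": [1,1,1,1,1,1,1,1,1,1],
  "travel": [
    [0.001,0.01,0],
    [0.002,0.021,0],
    [0.003,0.031,0],
    [0.005,0.041,0],
    [0.008,0.051,0],
    [0.011,0.061,0],
    [0.015,0.071,0],
    [0.019,0.081,0],
    [0.024,0.09,0],
    [0.029,0.099,0]
  ],
  "spin": [0,0,0,0,0,0,0,0,0,0]
}}

```text
time_s: 4.62
position: [0.591, 0.2104, 0.2591]
orientation: [[-0.0, 1.0, 0.007], [0.001, 0.007, -1.0], [-1.0, -0.0, -0.001]]
wrist_force: [-1.1, 0.9, 7.9]
gripper_width: 0.113
```

Request:
{"method": "carry_out", "body": {
  "claw": [1,1,1,1,1,1,1,1,1,1],
  "travel": [
    [0.006,0.009,0],
    [0.011,0.017,0],
    [0.018,0.026,0],
    [0.025,0.034,0],
    [0.032,0.041,0],
    [0.039,0.048,0],
    [0.047,0.055,0],
    [0.055,0.062,0],
    [0.064,0.068,0],
    [0.073,0.073,0]
  ],
  "spin": [0,0,0,0,0,0,0,0,0,0]
}}

```text
time_s: 5.45
position: [0.6349, 0.2104, 0.2145]
orientation: [[-0.0, 1.0, 0.006], [0.0, 0.006, -1.0], [-1.0, -0.0, -0.0]]
wrist_force: [-5.0, 1.5, 3.6]
gripper_width: 0.113
```

Request:
{"method": "carry_out", "body": {
  "claw": [1,1,1,1,1,1,1,1,1,1],
  "travel": [
    [0.007,0.004,0],
    [0.014,0.008,0],
    [0.021,0.011,0],
    [0.028,0.014,0],
    [0.036,0.017,0],
    [0.043,0.02,0],
    [0.051,0.022,0],
    [0.059,0.024,0],
    [0.066,0.026,0],
    [0.074,0.027,0]
  ],
  "spin": [0,0,0,0,0,0,0,0,0,0]
}}

```text
time_s: 6.28
position: [0.6502, 0.2104, 0.1701]
orientation: [[-0.002, 1.0, 0.006], [-0.0, 0.006, -1.0], [-1.0, -0.002, 0.0]]
wrist_force: [-6.0, 0.9, 5.5]
gripper_width: 0.118
```

Request:
{"method": "carry_out", "body": {
  "claw": [1,1,1,1,1,1,1,1,1,1],
  "travel": [
    [0,0,0],
    [0,0,0],
    [0,0,0],
    [0,0,0],
    [0,0,0],
    [0,0,0],
    [0,0,0],
    [0,0,0],
    [0,0,0],
    [0,0,0]
  ],
  "spin": [0,0,0,0,0,0,0,0,0,0]
}}

```text
time_s: 7.12
position: [0.6502, 0.2104, 0.1697]
orientation: [[-0.002, 1.0, 0.006], [-0.0, 0.006, -1.0], [-1.0, -0.002, 0.0]]
wrist_force: [-5.1, 1.9, -0.0]
gripper_width: 0.112
```

Request:
{"method": "carry_out", "body": {
  "claw": [1,1,1,1,1,1,1,1,1,1],
  "travel": [
    [0,0,0],
    [0,0,0],
    [0,0,0],
    [0,0,0],
    [0,0,0],
    [0,0,0],
    [0,0,0],
    [0,0,0],
    [0,0,0],
    [0,0,0]
  ],
  "spin": [0,0,0,0,0,0,0,0,0,0]
}}

```text
time_s: 7.95
position: [0.6502, 0.2104, 0.1697]
orientation: [[-0.002, 1.0, 0.006], [-0.0, 0.006, -1.0], [-1.0, -0.002, 0.0]]
wrist_force: [-5.4, 1.0, 0.3]
gripper_width: 0.116
```

Run:
```python
from rig import bot,viewer
import cv2
cv2.imwrite("pics/s3.png",viewer.read_camera("side")[:,:,::-1]); s=bot.observe(); print(s["position"],s["wrist_force"])
```

```text
[0.65018599 0.21040757 0.16972425] [-4.6039788   2.41602358 -0.80328032]
```

View pics/s3.png

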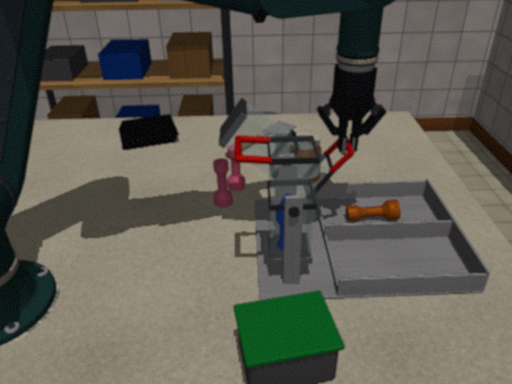

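The tamper lies in the tray's left lane at about (373,211). Next I'll swing the canister back along the same arc.

Run:
```python
import numpy as np
p=lambda t:np.array([-(87*np.sin(t)+90*np.cos(t)),-87*np.cos(t)+90*np.sin(t)])/600
for b,a in ((0,.3),(.3,.8),(.8,1.3),(1.3,1.8),(1.8,2.18))[::-1]:
    print(a,b,[[round(float(x),3) for x in p(t)-p(a)]+[0] for t in np.linspace(a,b,11)[1:]])
```

```text
2.18 1.8 [[-0.008, -0.001, 0], [-0.016, -0.003, 0], [-0.023, -0.005, 0], [-0.031, -0.007, 0], [-0.038, -0.01, 0], [-0.046, -0.013, 0], [-0.053, -0.016, 0], [-0.06, -0.019, 0], [-0.067, -0.023, 0], [-0.074, -0.027, 0]]
1.8 1.3 [[-0.009, -0.006, 0], [-0.017, -0.012, 0], [-0.026, -0.018, 0], [-0.033, -0.025, 0], [-0.041, -0.032, 0], [-0.048, -0.04, 0], [-0.055, -0.048, 0], [-0.061, -0.056, 0], [-0.067, -0.064, 0], [-0.073, -0.073, 0]]
1.3 0.8 [[-0.005, -0.009, 0], [-0.01, -0.018, 0], [-0.014, -0.028, 0], [-0.017, -0.038, 0], [-0.021, -0.048, 0], [-0.023, -0.058, 0], [-0.025, -0.068, 0], [-0.027, -0.078, 0], [-0.028, -0.089, 0], [-0.029, -0.099, 0]]
0.8 0.3 [[-0.0, -0.01, 0], [0.0, -0.021, 0], [0.001, -0.031, 0], [0.003, -0.042, 0], [0.005, -0.052, 0], [0.007, -0.062, 0], [0.01, -0.072, 0], [0.014, -0.082, 0], [0.018, -0.091, 0], [0.022, -0.101, 0]]
0.3 0 [[0.003, -0.006, 0], [0.006, -0.011, 0], [0.009, -0.016, 0], [0.013, -0.022, 0], [0.016, -0.027, 0], [0.02, -0.032, 0], [0.024, -0.037, 0], [0.028, -0.042, 0], [0.032, -0.046, 0], [0.036, -0.051, 0]]
```

Request:
{"method": "carry_out", "body": {
  "claw": [1,1,1,1,1,1,1,1,1,1],
  "travel": [
    [-0.008,-0.001,0],
    [-0.016,-0.003,0],
    [-0.023,-0.005,0],
    [-0.031,-0.007,0],
    [-0.038,-0.01,0],
    [-0.046,-0.013,0],
    [-0.053,-0.016,0],
    [-0.06,-0.019,0],
    [-0.067,-0.023,0],
    [-0.074,-0.027,0]
  ],
  "spin": [0,0,0,0,0,0,0,0,0,0]
}}

```text
time_s: 8.83
position: [0.635, 0.2103, 0.2158]
orientation: [[0.002, 1.0, 0.006], [0.0, 0.006, -1.0], [-1.0, 0.002, -0.0]]
wrist_force: [-0.9, 1.3, -6.7]
gripper_width: 0.115
```

Request:
{"method": "carry_out", "body": {
  "claw": [1,1,1,1,1,1,1,1,1,1],
  "travel": [
    [-0.009,-0.006,0],
    [-0.017,-0.012,0],
    [-0.026,-0.018,0],
    [-0.033,-0.025,0],
    [-0.041,-0.032,0],
    [-0.048,-0.04,0],
    [-0.055,-0.048,0],
    [-0.061,-0.056,0],
    [-0.067,-0.064,0],
    [-0.073,-0.073,0]
  ],
  "spin": [0,0,0,0,0,0,0,0,0,0]
}}

```text
time_s: 9.67
position: [0.5928, 0.2102, 0.2624]
orientation: [[0.009, 1.0, 0.006], [0.002, 0.006, -1.0], [-1.0, 0.009, -0.002]]
wrist_force: [6.6, 3.1, 1.0]
gripper_width: 0.112
```

Request:
{"method": "carry_out", "body": {
  "claw": [1,1,1,1,1,1,1,1,1,1],
  "travel": [
    [-0.005,-0.009,0],
    [-0.01,-0.018,0],
    [-0.014,-0.028,0],
    [-0.017,-0.038,0],
    [-0.021,-0.048,0],
    [-0.023,-0.058,0],
    [-0.025,-0.068,0],
    [-0.027,-0.078,0],
    [-0.028,-0.089,0],
    [-0.029,-0.099,0]
  ],
  "spin": [0,0,0,0,0,0,0,0,0,0]
}}

```text
time_s: 10.5
position: [0.5337, 0.2099, 0.2823]
orientation: [[0.013, 1.0, 0.006], [0.003, 0.005, -1.0], [-1.0, 0.013, -0.003]]
wrist_force: [5.3, 3.0, 6.1]
gripper_width: 0.117
```

Request:
{"method": "carry_out", "body": {
  "claw": [1,1,1,1,1,1,1,1,1,1],
  "travel": [
    [0,-0.01,0],
    [0,-0.021,0],
    [0.001,-0.031,0],
    [0.003,-0.042,0],
    [0.005,-0.052,0],
    [0.007,-0.062,0],
    [0.01,-0.072,0],
    [0.014,-0.082,0],
    [0.018,-0.091,0],
    [0.022,-0.101,0]
  ],
  "spin": [0,0,0,0,0,0,0,0,0,0]
}}

```text
time_s: 11.33
position: [0.4724, 0.2094, 0.2679]
orientation: [[0.011, 1.0, 0.006], [0.002, 0.006, -1.0], [-1.0, 0.011, -0.002]]
wrist_force: [1.5, 2.2, 5.5]
gripper_width: 0.111
```

Request:
{"method": "carry_out", "body": {
  "claw": [1,1,1,1,1,1,1,1,1,1],
  "travel": [
    [0.003,-0.006,0],
    [0.006,-0.011,0],
    [0.009,-0.016,0],
    [0.013,-0.022,0],
    [0.016,-0.027,0],
    [0.02,-0.032,0],
    [0.024,-0.037,0],
    [0.028,-0.042,0],
    [0.032,-0.046,0],
    [0.036,-0.051,0]
  ],
  "spin": [0,0,0,0,0,0,0,0,0,0]
}}

```text
time_s: 12.17
position: [0.4408, 0.2093, 0.2447]
orientation: [[0.006, 1.0, 0.006], [0.002, 0.006, -1.0], [-1.0, 0.006, -0.002]]
wrist_force: [0.6, 2.4, 7.5]
gripper_width: 0.11
```

Request:
{"method": "carry_out", "body": {
  "claw": [1,1,1,1],
  "travel": [
    [0,0,0],
    [0,0,0],
    [0,0,0],
    [0,0,0]
  ],
  "spin": [0,0,0,0]
}}

```text
time_s: 12.5
position: [0.4404, 0.2093, 0.2443]
orientation: [[0.004, 1.0, 0.006], [0.002, 0.006, -1.0], [-1.0, 0.004, -0.002]]
wrist_force: [-0.5, 1.6, 6.9]
gripper_width: 0.111
```

Request:
{"method": "carry_out", "body": {
  "claw": [0,0,0,0,0,0,0,0,0,0],
  "travel": [
    [0,0,0],
    [0,0,0],
    [0,0,0],
    [0,0,0],
    [0,0,0],
    [-0.03,0,0],
    [-0.08,0,0],
    [-0.14,0,0],
    [-0.2,0,0],
    [-0.2,0,0]
  ],
  "spin": [0,0,0,0,0,0,0,0,0,0]
}}

```text
time_s: 13.33
position: [0.4417, 0.2095, 0.3698]
orientation: [[0.013, 1.0, 0.006], [0.004, 0.006, -1.0], [-1.0, 0.013, -0.004]]
wrist_force: [0.0, -0.4, 0.8]
gripper_width: 0.499
```

Request:
{"method": "carry_out", "body": {
  "claw": [0,0,0,0,0,0,0,0],
  "travel": [
    [0,-0.06,0],
    [0,-0.12,0],
    [0,-0.18,0],
    [0,-0.24,0],
    [0,-0.24,0],
    [0,-0.24,0],
    [0,-0.24,0],
    [0,-0.24,0]
  ],
  "spin": [0,0,0,0,0,0,0,0]
}}

```text
time_s: 14.0
position: [0.2971, 0.2082, 0.3609]
orientation: [[-0.001, 1.0, 0.005], [-0.001, 0.005, -1.0], [-1.0, -0.001, 0.001]]
wrist_force: [0.1, -0.0, -0.2]
gripper_width: 0.498
```

Run:
```python
from rig import bot,viewer
from h import *
ims=[]
for n in ("side","top"):
    im=viewer.read_camera(n); cv2.imwrite(f"pics/{n}9.png",im[:,:,::-1]); ims.append(im)
    a=red(cv2.imread(f"pics/{n}0.png")[:,:,::-1].copy()).astype(np.uint8); b=red(im).astype(np.uint8)
    for m in (a,b):
        st,ce=cv2.connectedComponentsWithStats(m,connectivity=8)[2:]; print(n,[(st[i].tolist(),ce[i].round(1).tolist()) for i in range(1,len(st)) if st[i,4]>60])
cv2.imwrite("pics/both9.png",cv2.resize(np.hstack([i[80:300,130:500] for i in ims]),None,fx=1.05,fy=1.05)[:,:,::-1])
s=bot.observe(); print(s["time_s"],s["position"],s["wrist_force"])
```

```text
side [([236, 103, 32, 22, 347], [249.0, 113.8]), ([234, 136, 38, 28, 525], [249.5, 149.5])]
side [([236, 103, 32, 22, 351], [249.2, 113.5]), ([234, 136, 38, 27, 526], [249.3, 149.4])]
top [([181, 197, 46, 33, 366], [202.6, 218.8]), ([263, 201, 44, 31, 333], [283.9, 220.6])]
top [([182, 197, 45, 33, 361], [202.2, 218.2]), ([263, 200, 44, 32, 335], [283.5, 221.3])]
14.1 [0.29717017 0.20819573 0.3608325 ] [0.59620118 0.3812703  0.54348734]
```

View pics/both9.png

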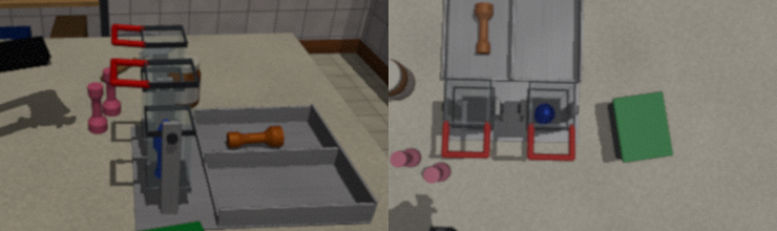

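The final pictures show the tamper in the left lane and both handles back at their starting pixels, within 0.7 px. The blue reamer is still in its upright canister and the arm is clear of everything.

```bash
python3 -c "
from rig import job; print(job.job_done())"
```

```text
the job is handed in; nothing more can be done
None
```

The job is done and handed in at about 14 s, well inside the 51 s limit. I gripped the left canister's red handle and tipped the canister to about 2.18 rad. I held it there for about 1.7 s until the tamper slid into the left lane of the catch tray. Then I swung it back upright, let go and moved the arm clear.

- **Tamper:** the last side and top pictures show it lying in the left lane of the tray.
- **Left canister:** the gripper came back to within 0.5 mm of where it first gripped the handle. In both views the handle is within 0.7 px of its starting place.
- **Right canister:** it still stands upright with the blue reamer inside, and its handle also matches to within 0.8 px.
- **Forces:** the wrist readings I took stayed below about 13 N.
- **One disagreement:** the gripper showed about 9.7 mm while holding the 12 mm bar. The grip still held all the way round.

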